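# Zero the coating gauge and hold its probe on the ring mark

## Task

First zero the gauge: press the round plunger head on its top right down to its stop and let it come back up. Then lift the probe out of its stand and hold its tip inside the ring mark (not the cross) on the sloping panel, square to the panel face, with a light push that sinks the spring tip about half way in, never to its stop. Finish while still holding the probe there, and leave the vial, dish and bead pot alone.

Things in the scene. Friction and masses are not known exactly. Their poses are not given: they have to be found in the camera images.
- gauge: grey plastic gauge box, fixed, 100 (x) x 110 (y) mm, flat top at 46 mm, dark display on its -x side; a guide boss 32 mm across rises to 54 mm in the middle of the top with the plunger in it. Origin: centre of its underside; z up
- plunger_top (a point): centre of the top of the black mushroom plunger head on the gauge (head 30 mm across, 9 mm thick), 75 mm above the bench when up. It moves straight down 10 mm to its stop
- plunger (a joint): travel of the plunger head in m: 0 up, 0.010 fully down at its stop. A spring pushes it back: 2 N to start, 6 N at the stop
- stand: fixed black block 80 x 80 x 50 mm on a 100 x 100 x 5 mm steel foot, with one 22 mm hole straight down, 46 mm deep, in the middle. Origin: centre of its underside; z up. The probe stands upright in the hole
- probe: loose hand probe, about 0.14 kg, upright in the stand. Origin on its axis, underside of its collar; z along the axis, away from the tip. Up from the origin: collar 34 mm across, z 0 to 5 mm, rests on the stand; square grip 24 x 24 mm to z 81 mm, flats facing own x and y (hold at z 45 mm); 3 mm cap. Down: barrel 18 mm across to z -26 mm, spring tip 8 mm across to z -40 mm
- probe_tip (a point): centre of the flat end of the probe's spring tip, 40 mm below the probe's origin on its axis when not pushed in
- probe_nose (a joint): how far the spring tip is pushed into the probe in m: 0 out, 0.010 at its stop. Spring: 1.6 N to start moving, 0.4 N more per mm, 5.6 N at the stop
- panel: aluminium panel, fixed on the rest, 20 degree (0.35 rad) slope. Origin: ring centre, on the face; z outward normal, x up the slope, y across. Spans x -45 to 45, y -72 to 28 mm; 2 mm high lip at the low edge. Ring mark: flat dark ring, 20 mm inside, 25 mm outside diameter; the dark cross mark (24 mm) lies at y -48 mm
- rest: fixed dark steel rest that carries the panel, foot 104 x 110 x 6 mm. Origin: centre of its underside, z up; the ring centre lies 36 mm above and 22 mm to +y of it
- vial: loose white sample vial with white cap, 30 mm across, 52 mm high, standing. Origin: centre of its underside
- dish: loose small petri dish, 61 mm across, 14 mm high. Origin: centre of its underside
- bead_pot: loose white pot with a screw lid, 62 mm across, 62 mm high. Origin: centre of its underside

How it is judged:
On the way, in this order (a step that is already met when the one before it is completed fails the run):
1. the plunger head is pressed down to its stop (value of joint plunger above 0.009 m), for 0.1 s.
2. the plunger is back up and the probe is lifted clear out of the stand by the fingers (value of joint plunger below 0.002 m and z of probe in the frame of stand above 0.088 m and contact force between the fingers and probe above 1 N), for 0.1 s.
At the end, for the whole second after the job is handed in: The probe is held still by the fingers with its tip on the panel within 6.5 mm of the ring centre (its 8 mm tip inside the ring), its axis within 0.12 rad (7 degrees) of the face normal, its spring tip pushed in 2 to 8.5 mm (of 10), 1 to 10 N on the panel, and the gauge's plunger up (distance between probe_tip and panel below 0.0065 m and angle between the z axis of probe and the z axis of panel, either way round below 0.12 rad and value of joint probe_nose between 0.002 and 0.0085 m and contact force between probe and panel between 1 and 10 N and contact force between the fingers and probe above 1 N and linear speed of probe below 0.02 m/s and value of joint plunger below 0.002 m); the arm keeps its last pose, push and grip.
It fails at once if the vial, dish or bead pot is moved by more than 20 mm (distance of any of vial, dish, bead_pot from where it was at the start of the episode above 0.02 m).
It fails at once if the spring tip is driven to its stop (value of joint probe_nose above 0.0097 m).
It also fails if it takes over 48 s, if anything falls off the work surface, if the arm or the gripper's body presses on something with over 40 N, if the wrist force passes 120 N, or if a joint passes its speed limit or range.

## Robot

A 6-joint arm with a two-finger parallel gripper is mounted at the origin on a cart in front of the work surface, level with it; the furniture and walls round the work are solid. World frame = base frame: x ahead of the robot, y to its left, z up, the work surface at z = 0. Lengths are in m, angles in rad, forces in N, time in s.
With the tool pointing down it reaches from about 0.375 to 0.975 m from the base axis. Payload 3.8 kg.
Tool frame: the origin (TCP) lies between the finger pads; the fingertips stand 22 mm ahead of it and the grasp point (between the pads) lies 3 mm ahead of it (bot.finger_overhang is the distance from the TCP to the fingertips, in m); x points along the fingers, y is the direction in which the jaws open and shut, and the axes are right-handed (so a half turn about x gives the same grasp; the last joint's range is limited). The gripper opens to 85 mm and grips with 20 to 120 N. Pads are 22 mm wide; open, the fingers measure 114 mm over their backs; the gripper's body (76 mm by 85 mm) begins 54 mm behind the grasp point. The pads swing forward as they close: fully open they stand 13 mm farther back than shut.
Start: joints at [-1.215, 0.264, 1.604, -0, 1.274, -0.037], TCP at [0.258, -0.624, 0.253] pointing down, gripper open.
Joint ranges: [-2.63, 2.63], [-0.94, 2.18], [0.31, 2.57], [-1.31, 4.45], [0, 2.66], [-2.55, 2.55]. Speed limits (rad/s): [2.57, 2.57, 3.14, 3.14, 3.14, 3.14].

## Interface

Orientations are given as a rotation vector (axis times angle).
In Python, from workcell import bot gives the robot as it stands. The module is installed in compiled form; this text tells all that it offers.
- The arm moves only by the tool arm_command, never from a script. Its argument "series" is a list that holds one entry, the list of rows, each a list of 7 numbers: the turn, a rotation vector about the tool's x, y, z in rad, then the shift along the tool's x, y, z in cm, then the opening, from 0 (shut) to 1 (fully open). In form: [[[rx, ry, rz, x, y, z, grip], ...]]. A call has 1 to 10 rows; each row shifts and turns the pose as measured when the row begins, along the tool's axes as they then stand; what a row does not reach is not made up. A row lasts 1/10 s, in which the tool goes at most 50 mm and 8.59 degrees, less where a joint would pass 70% of its speed; a pose out of reach is approached as far as the arm can. A call is refused whole if a number of a shift passes 5 or a number of a turn 0.15, either way. A call with a gripper value outside its range is refused whole. The fingers move at their own pace and stop on an object; "newtons" is the grip in N (left out, the last holds). Time passes only in rows, so rows that do not move let the fingers close. It gives the time, the measured TCP pose, the force and the opening at its end, in the units of the state.
- bot.read_state(): the state, without advancing time (a new reading comes with each control period).
- bot.read_camera(name): name is "scene" or "side" or "wrist"; returns (picture, depth): 384x512x3 uint8, blue, green, red; 384x512 float32, m along the optical axis (not along the pixel's ray), 0 where there is no reading.
- bot.camera_info(name): a dict with "K" (3x3 intrinsics, pixels), "extrinsics" (4x4, takes a point from camera to world coordinates). Camera axes: x right, y down, z forward; pixel columns grow to the right and rows downward; lengths in m; the calibration is good to about 2 mm. A picture is of the moment at which its call begins: read the wrist's pose just before it. camera_info takes no time and is no camera call; for the wrist camera it gives the pose at the moment of the call.
- bot.finish_job(): hands the job in, once; it reports no verdict.
The state is a dict: "time": time; "q": joint angles; "joint_vel": joint speeds; "joint_torque": joint torques, N m; "tool_pos": TCP position; "tcp_rot": TCP orientation; "wrist_force": force on the tool from outside, world axes, zero at the start; "torque": the same for the moment, N m; "width": opening from 0.0 (shut) to 1.0 (fully open).
Only numpy, scipy, OpenCV 4.12 (cv2) and the standard library are available. Lean on these libraries where they do the work, as an engineer would, in place of code of your own. Each camera call takes 0.05 s, during which the arm holds its last target.

## Working session

There is one attempt and no reset: what is moved stays moved. The work goes in short steps, Python scripts to look and compute and a tool call to move; the robot and the scene stay as the last step left them, time stands still between calls to the robot, and variables do not carry over. Pictures are saved under pics/ and viewed, and the job is handed in when it is done.

Besides the shell and the picture viewer there is one more tool, called after "Request:" as name(argument=value, ...) on one line, values as JSON. arm_command: Moves the arm, as the interface text tells. Its arguments: {"type":"object","properties":{"series":{"type":"array"},"newtons":{"type":"number"}},"required":["series"]}

```bash
mkdir -p pics; cat > h.py <<'E'
import numpy as np, cv2, sys
from workcell import bot
from scipy.spatial.transform import Rotation as R
def cam(n):
    i=bot.camera_info(n); p,d=bot.read_camera(n); return p,d,np.array(i["K"]),np.array(i["extrinsics"])
def pts(d,K,E):
    v,u=np.mgrid[0:d.shape[0],0:d.shape[1]]
    P=np.stack([(u-K[0,2])/K[0,0]*d,(v-K[1,2])/K[1,1]*d,d],-1)
    return P@E[:3,:3].T+E[:3,3]
E
python3 - <<'E'
from h import *
s=bot.read_state(); print(s)
for n in("scene","side","wrist"):
    p,d,K,E=cam(n); cv2.imwrite(f"pics/{n}0.png",p); np.savez(f"{n}0.npz",p=p,d=d,K=K,E=E); print(n,K,E)
E
```

```text
{'time': 0.0, 'q': array([-1.21490233e+00,  2.64782940e-01,  1.60539073e+00, -1.66750258e-05,
        1.27373116e+00, -3.68850761e-02]), 'joint_vel': array([ 7.00955009e-04, -3.67798294e-03,  4.68503616e-05, -1.00940009e-04,
       -5.26091461e-04,  3.28621054e-04]), 'joint_torque': array([-4.50556490e-05, -5.15115881e+01, -3.67308211e+01, -2.08187266e-04,
        1.29990894e-02, -2.25094418e-06]), 'tool_pos': array([ 0.2581198 , -0.62293993,  0.25193289]), 'tcp_rot': array([ 2.00645162,  0.40160747, -2.00723526]), 'wrist_force': array([-0.17173848, -0.46307383, -0.24458346]), 'torque': array([ 0.03085076, -0.04377245, -0.04388255]), 'width': 0.9991327766636563}
scene [[423.98406349   0.         266.57423104]
 [  0.         423.98406349 193.20941603]
 [  0.           0.           1.        ]] [[-0.80951673 -0.34181478  0.47733146  0.05253342]
 [-0.58697436  0.48781684 -0.64613918  0.80007818]
 [-0.0119904  -0.8032418  -0.5955324   0.67514184]
 [ 0.          0.          0.          1.        ]]
side [[360.58602741   0.         255.84603439]
 [  0.         360.58602741 189.2045538 ]
 [  0.           0.           1.        ]] [[ 0.99997007 -0.00320409 -0.00704273  0.54818597]
 [ 0.00541664 -0.36007923  0.932906   -0.86490388]
 [-0.00552506 -0.93291623 -0.36005109  0.4796946 ]
 [ 0.          0.          0.          1.        ]]
wrist [[276.66478171   0.         256.04781277]
 [  0.         276.66478171 193.12797637]
 [  0.           0.           1.        ]] [[ 0.38325408 -0.88574437 -0.26186487  0.32473266]
 [-0.92363928 -0.36832704 -0.10595129 -0.59505517]
 [-0.00260616  0.28247495 -0.95927114  0.37265105]
 [ 0.          0.          0.          1.        ]]
```

View pics/scene0.png

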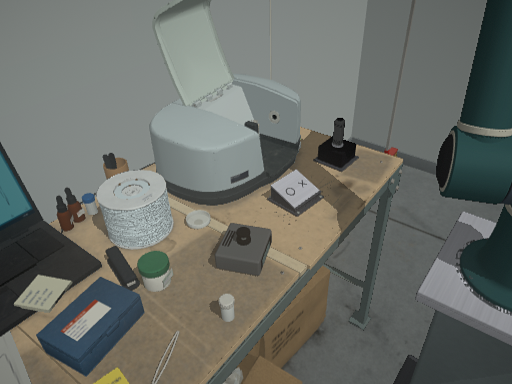

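View pics/side0.png

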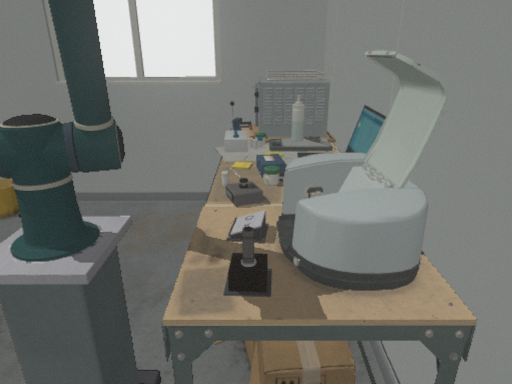

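View pics/wrist0.png

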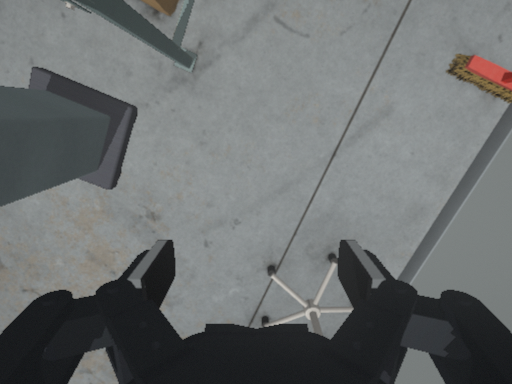

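The scene view shows the gauge at about (244,248) with its head at (243,235). The panel has its ring at (290,190) and cross at (303,183). The probe is in its stand at (338,140), the vial at (227,306), the dish at (198,219) and the pot at (154,270). Next I'll measure these.

```bash
python3 - <<'E'
from h import *
for n,crops in(("scene",[(205,200,120,80,"a"),(255,110,110,105,"b")]),("side",[(210,170,80,130,"c")])):
    z=np.load(n+"0.npz"); P=pts(z['d'],z['K'],z['E'])
    for (x,y,w,h,t) in crops:
        s=min(780//w,590//h); cv2.imwrite(f"pics/crop_{t}.png",cv2.resize(z['p'][y:y+h,x:x+w],None,fx=s,fy=s,interpolation=cv2.INTER_CUBIC)); print(t,s)
    if n=="scene":
        for nm,u,v in [("head",243,233),("gtop",230,250),("gtop2",255,245),("ring",290,190),("cross",303,183),("probetop",339,121),("grip",338,130),("standtop",330,150),("standtop2",350,150),("bench",320,240),("vial",227,296),("dish",198,219),("pot",154,258)]:
            print(nm,P[v,u].round(4))
    # heightmap summary
    Q=P.reshape(-1,3); ok=z['d'].ravel()>0
    def sel(lo,hi): 
        m=ok&np.all(Q>lo,1)&np.all(Q<hi,1); return Q[m]
    np.save(n+"Q.npy",Q[ok])
E
```

```text
a 6
b 5
head [0.492  0.2912 0.0743]
gtop [0.5042 0.3224 0.0426]
gtop2 [0.4669 0.2835 0.0474]
ring [0.5238 0.0612 0.0361]
cross [0.5136 0.0151 0.0355]
probetop [ 0.5235 -0.1833  0.1289]
grip [ 0.5223 -0.1801  0.1024]
standtop [ 0.5267 -0.1501  0.0502]
standtop2 [0.0525 0.8001 0.6751]
bench [ 0.3854  0.1431 -0.001 ]
vial [0.4239 0.4263 0.0516]
dish [0.6594 0.2613 0.0115]
pot [0.6009 0.4439 0.0624]
c 4
```

```bash
ls pics
```

```text
crop_a.png
crop_b.png
crop_c.png
scene0.png
side0.png
wrist0.png
```

View pics/crop_a.png

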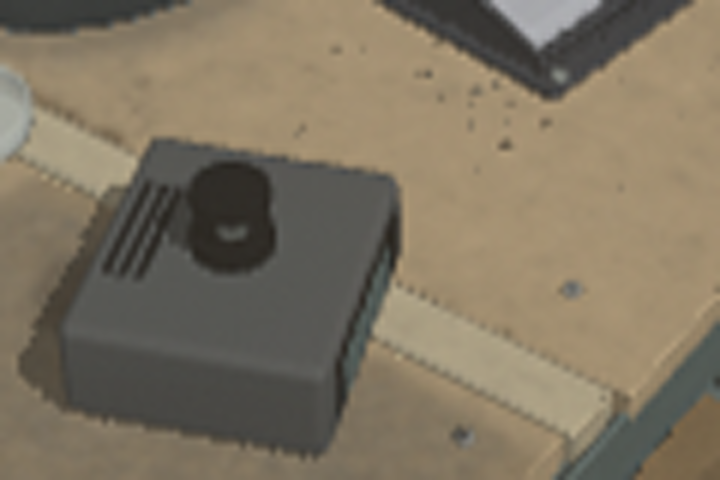

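View pics/crop_b.png

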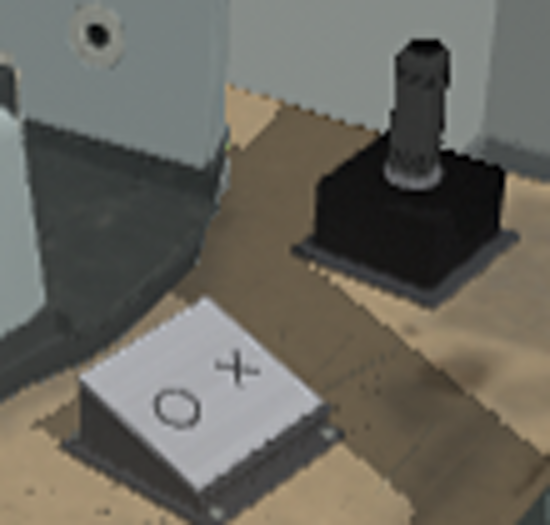

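View pics/crop_c.png

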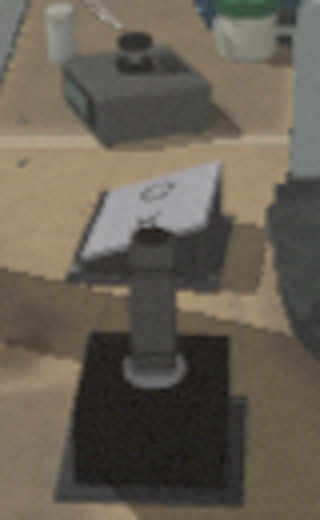

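```bash
python3 - <<'E'
from h import *
for n in("scene","side"):
    Q=np.load(n+"Q.npy")
    def sel(x0,x1,y0,y1,z0,z1):
        return Q[np.all(Q>[x0,y0,z0],1)&np.all(Q<[x1,y1,z1],1)]
    def rep(nm,S): 
        if len(S)>3:
            print(n,nm,len(S),"med",np.median(S,0).round(4),"min",S.min(0).round(4),"max",S.max(0).round(4), "rect",cv2.minAreaRect((S[:,:2]*1000).astype(np.float32)))
    rep("head",sel(.4,.6,.2,.4,.071,.08))
    rep("gtop",sel(.4,.6,.2,.4,.04,.05))
    rep("standtop",sel(.4,.65,-.3,-.08,.045,.055))
    rep("grip",sel(.4,.6,-.3,-.08,.06,.125))
    rep("cap",sel(.4,.6,-.3,-.08,.127,.15))
    S=sel(.4,.62,-.03,.12,.015,.065); rep("panel",S)
    # plane fit ransac-ish
    A=S[(abs(S[:,0]-.52)<.03)&(abs(S[:,1]-.04)<.05)]
    for k in range(5):
        c=np.median(A,0); _,_,V=np.linalg.svd(A-A.mean(0)); nn=V[2]*np.sign(V[2][2]); r=(A-A.mean(0))@nn; A=A[abs(r)<2.5*r.std()+1e-4]
    print(n,"normal",nn,"tilt",np.degrees(np.arccos(nn[2])),"az",np.degrees(np.arctan2(nn[1],nn[0])),A.mean(0),r.std(),len(A))
E
```

```text
scene head 104 med [0.4961 0.287  0.0737] min [0.4832 0.2721 0.0711] max [0.5128 0.3001 0.0766] rect ((496.88287353515625, 286.19195556640625), (27.855470657348633, 26.82857322692871), 27.460996627807617)
scene gtop 1363 med [0.4874 0.2984 0.0445] min [0.4338 0.2215 0.04  ] max [0.559  0.3527 0.0497] rect ((496.1832275390625, 285.99951171875), (100.26062774658203, 112.07388305664062), 20.304168701171875)
scene standtop 397 med [ 0.5243 -0.1731  0.0486] min [ 0.4839 -0.2319  0.045 ] max [ 0.6499 -0.1125  0.0548] rect ((569.114990234375, -177.73699951171875), (186.54440307617188, 97.492919921875), 13.125438690185547)
scene grip 219 med [ 0.5201 -0.1801  0.0934] min [ 0.5118 -0.2     0.0602] max [ 0.5382 -0.1738  0.125 ] rect ((520.6380004882812, -182.5716552734375), (31.994470596313477, 19.880598068237305), 36.10860061645508)
scene cap 37 med [ 0.5235 -0.186   0.1304] min [ 0.5141 -0.1996  0.1276] max [ 0.5359 -0.177   0.134 ] rect ((525.2156982421875, -188.297607421875), (23.154979705810547, 19.645488739013672), 80.18024444580078)
scene panel 1550 med [0.5363 0.0499 0.0346] min [ 0.46
[... 1010 characters left out ...]
67 -0.1973  0.125 ] rect ((525.2926635742188, -204.432861328125), (24.840843200683594, 10.267722129821777), 9.627640724182129)
side cap 76 med [ 0.5245 -0.1993  0.1308] min [ 0.5135 -0.2082  0.1271] max [ 0.5367 -0.1854  0.1347] rect ((525.1119384765625, -196.7449188232422), (23.142120361328125, 22.832130432128906), 0.5026601552963257)
side panel 695 med [0.5386 0.0298 0.0367] min [ 0.4656 -0.0292  0.0151] max [0.6199 0.0932 0.0646] rect ((548.9479370117188, 32.63980484008789), (108.64114379882812, 157.02513122558594), 82.03794860839844)
side normal [-0.33620196  0.04751909  0.94059033] tilt 19.849067284078092 az 171.95505256512382 [0.52091503 0.03928874 0.03664435] 0.0006274403297539695 279
```

```bash
cat >> h.py <<'E'
def rot():
    s=bot.read_state(); return s,R.from_rotvec(s['tcp_rot'])
def goal(xaxis,yaxis):
    x=np.array(xaxis,float);x/=np.linalg.norm(x);y=np.array(yaxis,float);y-=x*(x@y);y/=np.linalg.norm(y)
    return R.from_matrix(np.stack([x,y,np.cross(x,y)],1))
def delta(p,G):
    s,r=rot(); d=r.inv().apply(np.array(p)-s['tool_pos'])*100; w=(r.inv()*G).as_rotvec()
    print("t",round(s['time'],2),"pos",s['tool_pos'].round(4),"F",s['wrist_force'].round(1),"w",round(s['width'],3))
    print("shift cm",d.round(2),"|",np.linalg.norm(d).round(2),"turn rad",w.round(3),"|",np.linalg.norm(w).round(3))
E
python3 - <<'E'
from h import *
s,r=rot(); print(r.as_matrix().round(3), bot.finger_overhang)
c=np.cos(np.radians(0))
Q=np.load("sceneQ.npy")
S=Q[(Q[:,2]>.1)&(Q[:,2]<.35)&(Q[:,0]>.3)&(Q[:,0]<.9)&(Q[:,1]<.25)&(Q[:,1]>-.4)]
for y in np.arange(-.4,.25,.05):
    m=S[(S[:,1]>=y)&(S[:,1]<y+.05)]; print(round(y,2),len(m),m.min(0).round(3) if len(m) else "")
delta([.45,-.19,.28],goal([0,0,-1],[0.0,-1,0]))
E
```

```text
[[-0.001  0.383 -0.924]
 [ 0.002 -0.924 -0.383]
 [-1.    -0.002 -0.   ]] 0.022
-0.4 0 
-0.35 0 
-0.3 0 
-0.25 47 [ 0.682 -0.228  0.169]
-0.2 501 [ 0.512 -0.2    0.1  ]
-0.15 2304 [ 0.628 -0.15   0.1  ]
-0.1 1047 [ 0.771 -0.1    0.1  ]
-0.05 1133 [ 0.676 -0.05   0.104]
-0.0 1050 [0.675 0.    0.134]
0.05 1693 [0.614 0.05  0.1  ]
0.1 1597 [0.619 0.1   0.1  ]
0.15 1822 [0.632 0.15  0.1  ]
0.2 1866 [0.668 0.2   0.1  ]
t 0.15 pos [ 0.2582 -0.6231  0.2522] F [-0.  -0.1  1. ] w 1.001
shift cm [ -2.72 -32.67 -34.3 ] | 47.45 turn rad [0.393 0.    0.002] | 0.393
```

Request:
arm_command(series=[[[0,0,0,-0.4,-3.3,-3.4,1],[0,0,0,-0.4,-3.3,-3.4,1],[0,0,0,-0.4,-3.3,-3.4,1],[0,0,0,-0.4,-3.3,-3.4,1],[0,0,0,-0.4,-3.3,-3.4,1],[0,0,0,-0.4,-3.3,-3.4,1],[0,0,0,-0.4,-3.3,-3.4,1],[0,0,0,0,-3.3,-3.4,1],[0,0,0,0,-3.3,-3.4,1],[0,0,0,0,0,0,1]]])

```text
time: 1.15
tool_pos: [0.431, -0.2176, 0.2771]
tcp_rot: [2.012, 0.402, -2.012]
wrist_force: [0.2, 0.4, 1.0]
width: 0.998
```

```bash
python3 - <<'E'
from h import *
delta([.45,-.19,.28],goal([0,0,-1],[0.0,-1,0]))
E
```

```text
t 1.15 pos [ 0.431  -0.2176  0.2771] F [0.2 0.4 1. ] w 0.998
shift cm [-0.27 -1.84 -2.8 ] | 3.36 turn rad [ 0.387 -0.     0.008] | 0.387
```

Request:
arm_command(series=[[[0,0,0,-0.2,-1.8,-2.6,1],[0.13,0,0,0,0,0,1],[0.13,0,0,0,0,0,1],[0.13,0,0,0,0,0,1],[0,0,0,0,0,0,1]]])

```text
time: 1.65
tool_pos: [0.4483, -0.1895, 0.2782]
tcp_rot: [-2.208, 0.005, 2.217]
wrist_force: [0.2, 0.5, -0.5]
width: 0.999
```

```bash
python3 - <<'E'
from h import *
delta([.45,-.19,.28],goal([0,0,-1],[0.0,-1,0]))
p,d,K,E=cam("wrist"); cv2.imwrite("pics/wrist1.png",p); np.savez("wrist1.npz",p=p,d=d,K=K,E=E)
Q=pts(d,K,E)
S=Q[(Q[...,2]>.126)&(Q[...,2]<.14)&(abs(Q[...,0]-.525)<.05)&(abs(Q[...,1]+.19)<.05)]
print(len(S),S.mean(0),cv2.minAreaRect((S[:,:2]*1000).astype(np.float32)))
S=Q[(Q[...,2]>.045)&(Q[...,2]<.054)&(abs(Q[...,0]-.525)<.08)&(abs(Q[...,1]+.19)<.08)]
print(len(S),S.mean(0),cv2.minAreaRect((S[:,:2]*1000).astype(np.float32)))
E
```

```text
t 1.65 pos [ 0.4483 -0.1895  0.2782] F [ 0.2  0.5 -0.5] w 0.999
shift cm [-0.18  0.05 -0.17] | 0.25 turn rad [-0.011  0.004  0.006] | 0.014
666 [ 0.52627797 -0.19127954  0.13207513] ((526.2246704101562, -191.6620635986328), (23.10601806640625, 23.085140228271484), 89.127197265625)
3923 [ 0.52760684 -0.19127119  0.05011214] ((526.0863647460938, -191.32760620117188), (79.8448715209961, 80.24315643310547), 87.12307739257812)
```

View pics/wrist1.png

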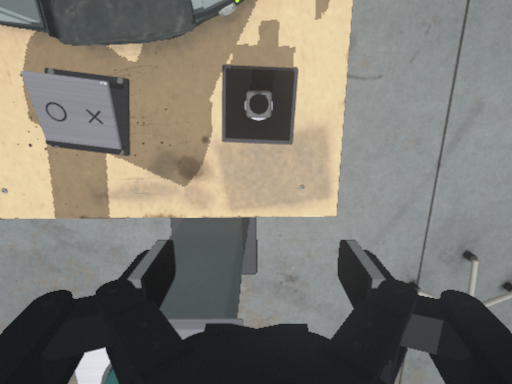

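The wrist view shows the probe's square cap at about (259,104), aligned with the jaws. The ring is at (57,111) and the cross at (95,117).

```bash
python3 - <<'E'
from h import *
z=np.load("wrist1.npz"); Q=pts(z['d'],z['K'],z['E'])
for nm,u,v in(("ring",57,111),("cross",95,117)):
    print(nm,np.median(Q[v-2:v+3,u-2:u+3].reshape(-1,3),0))
A=Q[80:150,30:125].reshape(-1,3); A=A[(A[:,2]>.022)&(A[:,2]<.06)]
for k in range(6):
    _,_,V=np.linalg.svd(A-A.mean(0)); nn=V[2]*np.sign(V[2][2]); r=(A-A.mean(0))@nn; A=A[abs(r)<2.5*r.std()+1e-4]
print(nn,np.degrees(np.arccos(nn[2])),len(A),r.std())
delta([.44,.283,.28],goal([0,0,-1],[0.0,-1,0]))
E
```

```text
ring [0.52269423 0.06214181 0.03703746]
cross [0.51490536 0.01610922 0.03653533]
[-0.33745136  0.04282172  0.94036848] 19.886469683114683 4961 0.0007285403264800382
t 1.7 pos [ 0.4482 -0.1895  0.2782] F [-0.1 -0.1  0.7] w 1.001
shift cm [  0.13 -47.24   1.24] | 47.26 turn rad [-0.009  0.004  0.006] | 0.011
```

Request:
arm_command(series=[[[0,0,0,0,-4.9,0.1,0],[0,0,0,0,-4.9,0.1,0],[0,0,0,0,-4.9,0.1,0],[0,0,0,0,-4.9,0.1,0],[0,0,0,0,-4.9,0.1,0],[0,0,0,0,-4.9,0.1,0],[0,0,0,0,-4.9,0.1,0],[0,0,0,0,-4.9,0.1,0],[0,0,0,0,-4.9,0.1,0],[0,0,0,0,-4.9,0.1,0]]], newtons=40)

```text
time: 2.7
tool_pos: [0.4402, 0.3042, 0.2806]
tcp_rot: [2.222, 0.009, -2.218]
wrist_force: [1.1, -1.3, -0.0]
width: 0.002
```

Request:
arm_command(series=[[[0,0,0,0,0,0,0]]])

```text
time: 2.8
tool_pos: [0.4398, 0.3089, 0.2804]
tcp_rot: [2.219, 0.02, -2.216]
wrist_force: [0.6, -0.4, -0.6]
width: 0.002
```

```bash
python3 - <<'E'
from h import *
delta([.44,.283,.28],goal([0,0,-1],[0.0,-1,0]))
p,d,K,E=cam("wrist"); cv2.imwrite("pics/wrist2.png",p); np.savez("wrist2.npz",p=p,d=d,K=K,E=E)
Q=pts(d,K,E)
for a,b in((.071,.079),(.042,.05)):
    S=Q[(Q[...,2]>a)&(Q[...,2]<b)&(abs(Q[...,0]-.497)<.08)&(abs(Q[...,1]-.283)<.08)]
    print(len(S),np.median(S,0),cv2.minAreaRect((S[:,:2]*1000).astype(np.float32)))
S=Q[(Q[...,2]>.071)&(Q[...,2]<.079)&(abs(Q[...,0]-.497)<.03)&(abs(Q[...,1]-.283)<.03)]
print(cv2.minEnclosingCircle((S[:,:2]*1000).astype(np.float32)))
E
```

```text
t 2.8 pos [0.4398 0.3089 0.2804] F [ 0.6 -0.4 -0.6] w 0.002
shift cm [0.02 2.59 0.02] | 2.59 turn rad [ 0.013 -0.002  0.005] | 0.014
523 [0.49786133 0.28513535 0.07490725] ((497.6925964355469, 284.8415832519531), (29.24716567993164, 27.745677947998047), 46.70718002319336)
6337 [0.50178542 0.28493551 0.04596736] ((497.7465515136719, 284.8358459472656), (98.83856201171875, 108.60139465332031), 21.442506790161133)
((497.52294921875, 284.8819274902344), 14.830422401428223)
```

View pics/wrist2.png

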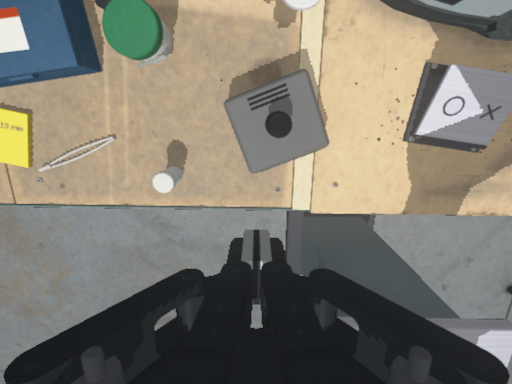

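The head is at pixel (278,124), which gives (0.498, 0.285, 0.075). The height matches the stated one. I'll move above it.

Request:
arm_command(series=[[[0,0,0,0,2.4,-3,0],[0,0,0,2,0,-2.8,0],[0,0,0,4.8,0,0,0],[0,0,0,4.5,0,0,0],[0,0,0,3,0,0,0],[0,0,0,0,0,0,0]]])

```text
time: 3.45
tool_pos: [0.5045, 0.2744, 0.1356]
tcp_rot: [2.219, 0.024, -2.204]
wrist_force: [-0.7, -0.3, -1.0]
width: -0.002
```

```bash
python3 - <<'E'
from h import *
delta([.4977,.2849,.100],goal([0,0,-1],[0.0,-1,0]))
E
```

```text
t 3.45 pos [0.5045 0.2744 0.1356] F [-0.7 -0.3 -1. ] w -0.002
shift cm [ 3.55 -1.06  0.68] | 3.77 turn rad [ 0.021 -0.007  0.001] | 0.022
```

Request:
arm_command(series=[[[0.02,0,0,0,-1,0.6,0],[0,0,0,1.8,0,0,0],[0,0,0,1.2,0,0,0],[0,0,0,0,0,0,0],[0,0,0,0,0,0,0]]])

```text
time: 3.95
tool_pos: [0.5024, 0.2797, 0.1104]
tcp_rot: [-2.233, 0.0, 2.208]
wrist_force: [0.3, 0.0, -0.1]
width: -0.0
```

```bash
python3 - <<'E'
from h import *
delta([.4977,.2849,.087],goal([0,0,-1],[0.0,-1,0]))
E
```

```text
t 3.95 pos [0.5024 0.2797 0.1104] F [ 0.3  0.  -0.1] w -0.0
shift cm [ 2.34 -0.52  0.49] | 2.45 turn rad [-0.001 -0.011  0.001] | 0.011
```

Request:
arm_command(series=[[[0,-0.01,0,0.4,-0.5,0.5,0],[0,0,0,0.3,-0.2,0.2,0],[0,0,0,0.3,0,0,0],[0,0,0,0,0,0,0]]])

```text
time: 4.35
tool_pos: [0.4968, 0.288, 0.103]
tcp_rot: [-2.224, -0.003, 2.214]
wrist_force: [-0.1, 0.8, -0.5]
width: 0.002
```

```bash
python3 - <<'E'
from h import *
delta([.4977,.2849,.087],goal([0,0,-1],[0.0,-1,0]))
E
```

```text
t 4.35 pos [0.4968 0.288  0.103 ] F [-0.1  0.8 -0.5] w 0.002
shift cm [ 1.6   0.31 -0.08] | 1.63 turn rad [-0.001 -0.005  0.003] | 0.006
```

Now press: contact should come near TCP 0.097 and the stop near 0.087.

Request:
arm_command(series=[[[0,0,0,0.4,0.3,-0.1,0],[0,0,0,0.5,0,0,0],[0,0,0,0.4,0,0,0],[0,0,0,0.3,0,0,0],[0,0,0,0.2,0,0,0],[0,0,0,0,0,0,0]]])

```text
time: 4.95
tool_pos: [0.4985, 0.2852, 0.0876]
tcp_rot: [-2.225, -0.003, 2.214]
wrist_force: [-2.4, -1.3, 5.3]
width: 0.004
```

```bash
python3 - <<'E'
from h import *
delta([.4977,.2849,.087],goal([0,0,-1],[0.0,-1,0]))
E
```

```text
t 4.95 pos [0.4985 0.2852 0.0876] F [-2.4 -1.3  5.3] w 0.004
shift cm [0.06 0.03 0.08] | 0.11 turn rad [-0.    -0.005  0.004] | 0.006
```

Request:
arm_command(series=[[[0,0,0,0.2,0,0,0],[0,0,0,0.2,0,0,0]]])

```text
time: 5.15
tool_pos: [0.4987, 0.2853, 0.0868]
tcp_rot: [-2.224, -0.003, 2.215]
wrist_force: [-8.4, -3.2, 20.2]
width: 0.001
```

Request:
arm_command(series=[[[0,0,0,0.2,0,0,0],[0,0,0,0.2,0,0,0]]])

```text
time: 5.35
tool_pos: [0.4987, 0.2853, 0.0869]
tcp_rot: [-2.223, -0.003, 2.216]
wrist_force: [-6.8, -3.1, 14.7]
width: -0.001
```

The head reached its stop: z held at 0.087 and the force climbed to 15–20 N. I'll hold one more row, then rise.

Request:
arm_command(series=[[[0,0,0,0.2,0,0,0],[0,0,0,-2,0,0,0],[0,0,0,-4,0,0,0],[0,0,0,-4.5,0,0,0],[0,0,0,-4,0,0,0],[0,0,0,0,0,0,0.7]]])

```text
time: 5.95
tool_pos: [0.4978, 0.2846, 0.2343]
tcp_rot: [-2.221, -0.001, 2.22]
wrist_force: [0.5, -0.0, 1.1]
width: 0.153
```

```bash
python3 - <<'E'
from h import *
delta([.5262,-.1915,.22],goal([0,0,-1],[-0.035,-1,0]))
p,d,K,E=cam("scene"); cv2.imwrite("pics/scene3.png",cv2.resize(p[200:280,205:325],None,fx=5,fy=5))
P=pts(d,K,E); S=P[220:245,235:252].reshape(-1,3); S=S[S[:,2]>.062]; print(len(S),np.median(S,0),np.percentile(S[:,2],[10,50,90]))
E
```

```text
t 5.95 pos [0.4978 0.2846 0.2343] F [ 0.5 -0.   1.1] w 0.153
shift cm [ 1.36 47.6  -2.88] | 47.71 turn rad [ 0.034 -0.     0.001] | 0.034
127 [0.49510882 0.28854011 0.0731083 ] [0.0694217  0.0731083  0.07470894]
```

Request:
arm_command(series=[[[0,0,0,0,4,2.5,1],[0,0,0,0,4.7,1,1],[0,0,0,0,4.9,0,1],[0,0,0,0,4.9,0,1],[0,0,0,0,4.9,0,1],[0,0,0,0,4.9,0,1],[0,0,0,0,4.9,0,1],[0,0,0,0,4.9,0,1],[0,0,0,0,4,-1,1],[0,0,0,0,0,0,1]]])

```text
time: 7.0
tool_pos: [0.4627, -0.1475, 0.2123]
tcp_rot: [2.191, 0.006, -2.247]
wrist_force: [-0.1, 1.0, 0.8]
width: 1.001
```

```bash
python3 - <<'E'
from h import *
delta([.5262,-.1915,.20],goal([0,0,-1],[-0.035,-1,0]))
E
```

```text
t 7.0 pos [ 0.4627 -0.1475  0.2123] F [-0.1  1.   0.8] w 1.001
shift cm [ 1.07  4.44 -6.36] | 7.83 turn rad [ 0.04   0.025 -0.001] | 0.047
```

Request:
arm_command(series=[[[0.04,0.025,0,0,2.2,-3,1],[0,0,0,0,2.2,-3,1],[0,0,0,0,0,-0.4,1],[0,0,0,0,0,0,1]]])

```text
time: 7.4
tool_pos: [0.5228, -0.1919, 0.2024]
tcp_rot: [-2.184, 0.038, 2.211]
wrist_force: [-0.4, -0.7, -0.3]
width: 1.003
```

```bash
python3 - <<'E'
from h import *
delta([.5262,-.1915,.20],goal([0,0,-1],[-0.035,-1,0]))
p,d,K,E=cam("wrist"); cv2.imwrite("pics/wrist4.png",p)
Q=pts(d,K,E)
S=Q[(Q[...,2]>.128)&(Q[...,2]<.14)&(abs(Q[...,0]-.525)<.04)&(abs(Q[...,1]+.19)<.03)]
print(len(S),S.mean(0),cv2.minAreaRect((S[:,:2]*1000).astype(np.float32)))
E
```

```text
t 7.4 pos [ 0.5228 -0.1919  0.2024] F [-0.4 -0.7 -0.3] w 1.003
shift cm [ 0.24 -0.05 -0.35] | 0.42 turn rad [-0.006  0.012  0.006] | 0.015
956 [ 0.52759366 -0.19132404  0.13197982] ((526.386474609375, -190.98779296875), (23.48781967163086, 24.182220458984375), 88.73065185546875)
```

View pics/wrist4.png

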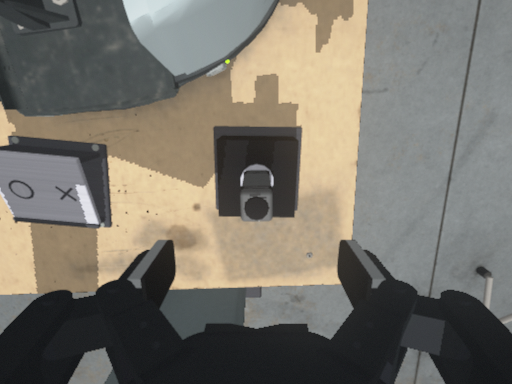

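The probe cap is at pixel (257,207), centred between the jaws and matching the earlier fix. I'll correct the offset, then descend.

Request:
arm_command(series=[[[0,0.01,0,0,0,-0.4,1],[0,0,0,2,0,0,1],[0,0,0,2,0,0,1],[0,0,0,0,0,0,1]]])

```text
time: 7.85
tool_pos: [0.5244, -0.1872, 0.1608]
tcp_rot: [-2.197, 0.032, 2.202]
wrist_force: [-0.9, 0.4, -0.1]
width: 0.998
```

```bash
python3 - <<'E'
from h import *
delta([.5265,-.1912,.098],goal([0,0,-1],[-0.03,-1,0]))
E
```

```text
t 7.85 pos [ 0.5244 -0.1872  0.1608] F [-0.9  0.4 -0.1] w 0.998
shift cm [ 6.28  0.43 -0.24] | 6.29 turn rad [-0.006  0.002  0.007] | 0.01
```

Request:
arm_command(series=[[[0,0,0,1.5,0.4,-0.2,1],[0,0,0,2,0.1,-0.1,1],[0,0,0,1.5,0,0,1],[0,0,0,0.8,0,0,1],[0,0,0,0,0,0,1]]])

```text
time: 8.35
tool_pos: [0.5283, -0.1913, 0.1026]
tcp_rot: [-2.205, 0.031, 2.198]
wrist_force: [-0.4, -0.1, -0.8]
width: 1.0
```

```bash
python3 - <<'E'
from h import *
delta([.5265,-.1912,.098],goal([0,0,-1],[-0.03,-1,0]))
E
```

```text
t 8.35 pos [ 0.5283 -0.1913  0.1026] F [-0.4 -0.1 -0.8] w 1.0
shift cm [0.46 0.   0.18] | 0.49 turn rad [-0.004 -0.003  0.006] | 0.007
```

Request:
arm_command(series=[[[0,0,0.006,0.6,0,0.2,1],[0,0,0,0,0,0,0.2],[0,0,0,0,0,0,0.2],[0,0,0,0,0,0,0],[0,0,0,0,0,0,0],[0,0,0,0,0,0,0]]], newtons=60)

```text
time: 8.95
tool_pos: [0.5284, -0.192, 0.0994]
tcp_rot: [-2.215, 0.041, 2.197]
wrist_force: [0.4, -0.3, -2.6]
width: 0.27
```

```bash
python3 - <<'E'
from h import *
delta([.5265,-.1912,.098],goal([0,0,-1],[-0.03,-1,0]))
E
```

```text
t 8.95 pos [ 0.5284 -0.192   0.0994] F [ 0.4 -0.3 -2.6] w 0.27
shift cm [ 0.14 -0.08  0.19] | 0.25 turn rad [-0.004 -0.008 -0.003] | 0.01
```

The opening is about 23 mm, so the grip is held. I'll lift straight up.

Request:
arm_command(series=[[[0,0,0,-1,0,0,0],[0,0,0,-2,0,0,0],[0,0,0,-3,0,0,0],[0,0,0,-3,0,0,0],[0,0,0,-2,0,0,0],[0,0,0,0,0,0,0],[0,0,0,0,0,0,0]]])

```text
time: 9.65
tool_pos: [0.5261, -0.1912, 0.2144]
tcp_rot: [-2.212, 0.04, 2.199]
wrist_force: [-0.2, 0.3, -2.6]
width: 0.27
```

```bash
python3 - <<'E'
from h import *
N=np.array([-.3375,.0445,.940]);N/=np.linalg.norm(N)
ring=np.array([.5230,.0615,.0368])
delta(ring+N*.15,goal(-N,[-.03,-1,0]))
for n in("wrist","side"):
    p,d,K,E=cam(n); cv2.imwrite(f"pics/{n}5.png",p if n=="wrist" else cv2.resize(p[150:310,180:320],None,fx=3.5,fy=3.5)); np.savez(n+"5.npz",p=p,d=d,K=K,E=E)
E
```

```text
t 9.65 pos [ 0.5261 -0.1912  0.2144] F [-0.2  0.3 -2.6] w 0.27
shift cm [  3.56 -25.75   6.27] | 26.74 turn rad [0.002 0.34  0.031] | 0.341
```

View pics/wrist5.png

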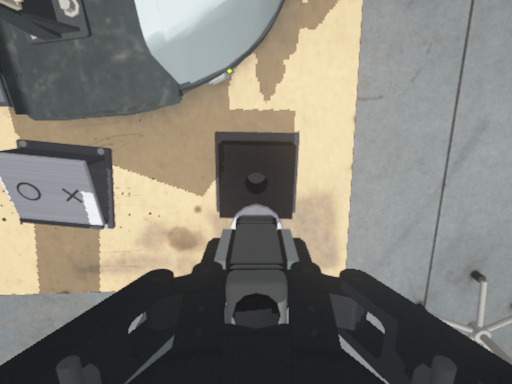

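View pics/side5.png

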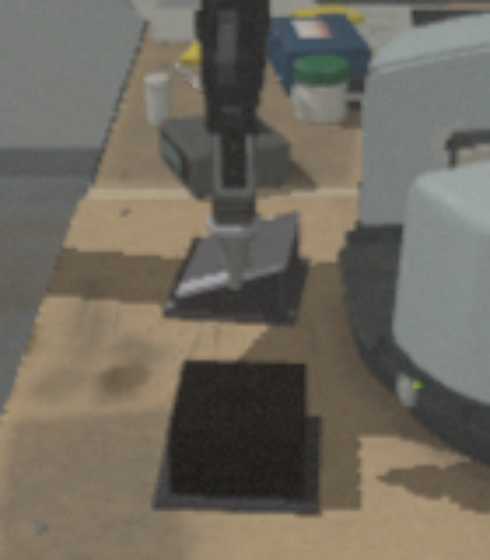

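The probe is held upright and clear of the stand, with its tip hanging free in the side view at crop pixel (235,285). The stand hole is empty. Next I'll move towards the panel and tilt.

Request:
arm_command(series=[[[0,0,0,0,-4,1,0],[0,0,0,0,-4.5,1,0],[0,0,0,0,-4.5,1,0],[0,0,0,0,-4.5,1,0],[0,0,0,0,-4,1,0],[0,0.11,0,0,-2,0.5,0],[0,0.11,0,0,0,0,0],[0,0.1,0,0,0,0,0],[0,0,0,0,0,0,0]]])

```text
time: 10.65
tool_pos: [0.4687, 0.054, 0.1953]
tcp_rot: [-2.519, 0.046, 1.842]
wrist_force: [-1.2, -0.7, -2.1]
width: 0.279
```

```bash
cat >> h.py <<'E'
N=np.array([-.3375,.0445,.940]);N/=np.linalg.norm(N)
ring=np.array([.5230,.0615,.0368])
TIP=np.array([.0894,0,.0019])
def tipgoal(h,off=(0,0,0)):
    G=goal(-N,[-.03,-1,0]); p=ring+np.array(off)+N*h-G.apply(TIP); delta(p,G)
    s,r=rot(); t=s['tool_pos']+r.apply(TIP); a=-r.apply([1,0,0]); print("tip",t.round(4),"h",((t-ring)@N).round(4),"lat mm",(((t-ring)-N*((t-ring)@N))*1e3).round(2),"ang",np.arccos(a@N).round(3))
E
python3 - <<'E'
from h import *
z=np.load("side5.npz"); E=np.linalg.inv(z['E'])
# state at that time
t=np.array([.5261,-.1912,.2144])+R.from_rotvec([-2.212,.04,2.199]).apply(TIP)
c=E[:3,:3]@t+E[:3,3]; uv=z['K']@c/c[2]; print("tip pred side px",uv, t, "crop",(uv[:2]-[180,150])*3.5)
tipgoal(.03)
E
```

```text
tip pred side px [247.33345794 231.38128125   1.        ] [ 0.52472431 -0.19135763  0.12499053] crop [235.6671028  284.83448438]
t 10.65 pos [0.4687 0.054  0.1953] F [-1.2 -0.7 -2.1] w 0.279
shift cm [ 4.81 -1.34 -0.08] | 4.99 turn rad [-0.005  0.038  0.032] | 0.05
tip [0.4939 0.053  0.1095] h 0.0778 lat mm [ -2.8  -11.99  -0.44] ang 0.049
```

The predicted tip pixel in the side view matches the observed one: (235.7,284.8) against (235,285).

Request:
arm_command(series=[[[0,0.038,0.032,0,-1.3,0,0],[0,0,0,2,0,0,0],[0,0,0,2,0,0,0],[0,0,0,0,0,0,0],[0,0,0,0,0,0,0]]])

```text
time: 11.15
tool_pos: [0.4813, 0.0645, 0.1535]
tcp_rot: [2.556, -0.093, -1.823]
wrist_force: [0.4, 0.0, -0.5]
width: 0.277
```

```bash
python3 - <<'E'
from h import *
tipgoal(.01)
for n in("scene","side"):
    p,d,K,E=cam(n); np.savez(n+"6.npz",p=p,d=d,K=K,E=E)
    s,r=rot(); t=s['tool_pos']+r.apply(TIP); Ei=np.linalg.inv(E)
    f=lambda q:(lambda c:(K@c/c[2])[:2])(Ei[:3,:3]@q+Ei[:3,3])
    print(n,"tip",f(t),"ring",f(ring))
    x,y=(240,140) if n=="scene" else (210,170)
    c=cv2.resize(p[y:y+90,x:x+100],None,fx=6,fy=6,interpolation=cv2.INTER_CUBIC)
    for q,col in((t,(0,0,255)),(ring,(0,255,0))):
        u=(f(q)-[x,y]+.5)*6; cv2.circle(c,tuple(int(k) for k in u),3,col,-1)
    cv2.imwrite(f"pics/{n}6.png",c)
p,d,K,E=cam("wrist"); cv2.imwrite("pics/wrist6.png",p)
E
```

```text
t 11.15 pos [0.4813 0.0645 0.1535] F [ 0.4  0.  -0.5] w 0.277
shift cm [ 2.45 -0.26 -0.19] | 2.47 turn rad [-0.005  0.014 -0.004] | 0.015
tip [0.5086 0.0602 0.0684] h 0.0346 lat mm [-2.76 -2.83 -0.86] ang 0.014
scene tip [295.68588499 181.4014363 ] ring [290.21579637 189.93318949]
side tip [244.39248666 207.09331091] ring [249.60546298 217.26759738]
```

View pics/scene6.png

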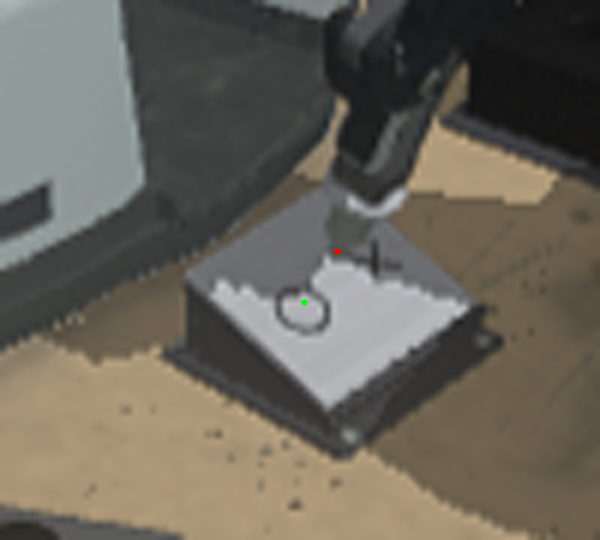

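View pics/side6.png

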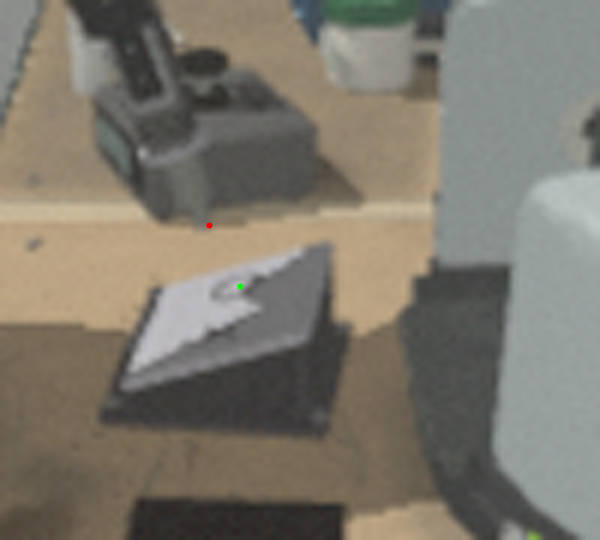

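View pics/wrist6.png

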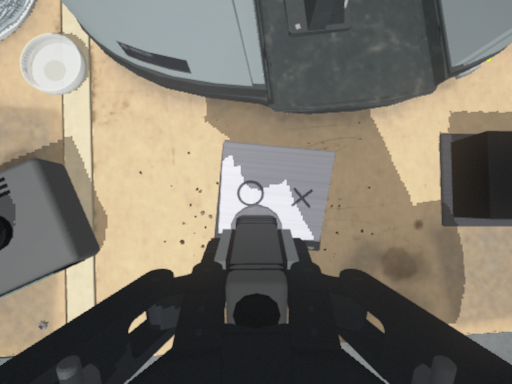

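```bash
python3 - <<'E'
from h import *
s,r=rot()
p,d,K,E=cam("wrist"); P=pts(d,K,E)
x,y=225,140
c=cv2.resize(p[y:y+110,x:x+120],None,fx=6,fy=6,interpolation=cv2.INTER_CUBIC); cv2.imwrite("pics/wrist7.png",c)
Ei=np.linalg.inv(E); f=lambda q:(lambda c:(K@c/c[2])[:2])(Ei[:3,:3]@q+Ei[:3,3])
print("ring est px wrist",f(ring),((f(ring)-[x,y]+.5)*6))
def ray(u,v,K,E,n=N,p0=ring):
    dd=E[:3,:3]@np.linalg.solve(K,[u,v,1]); o=E[:3,3]; return o+dd*((p0-o)@n)/(dd@n)
print("ring wrist@",ray(250.5,193,K,E))
A=P[150:185,235:320].reshape(-1,3); print("plane h off",np.median((A-ring)@N))
for n,(u,v) in(("scene",(240+302/6-.5,140+310/6-.5)),("side",(210+230/6-.5,170+288/6-.5))):
    z=np.load(n+"6.npz"); print(n,ray(u,v,z['K'],z['E']))
E
```

```text
ring est px wrist [253.72099301 192.36650051] [175.32595808 317.19900307]
ring wrist@ [0.52256625 0.06449595 0.03650244]
plane h off -0.00018660124177207672
scene [0.52142578 0.06562642 0.03603944]
side [0.51787223 0.0641104  0.03483533]
```

View pics/wrist7.png

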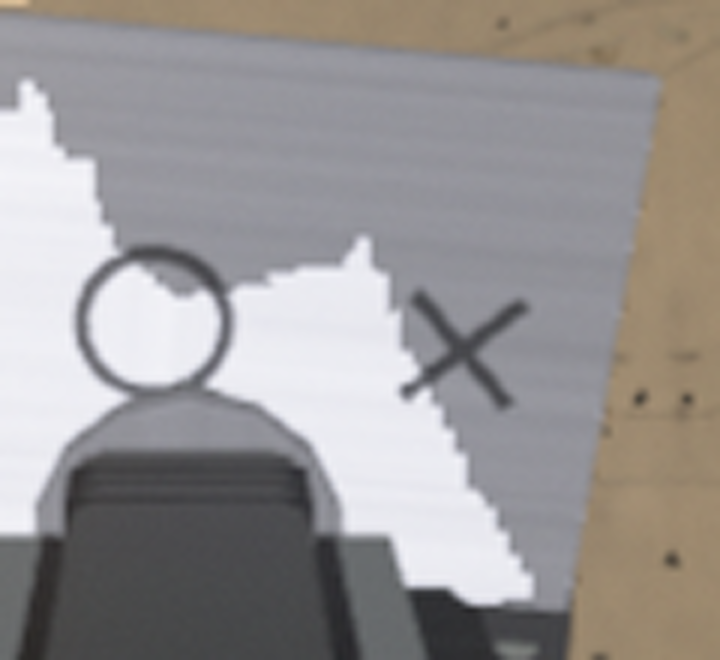

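In the wrist crop the ring centre is at (154,320) and the cross at (464,347). All three cameras put the ring at y ≈ 0.0648, so I'll use (0.5218, 0.0648).

```bash
cat >> h.py <<'E'
ring=np.array([.5218,.0648,0]); ring[2]=.0368-(N[:2]@(ring[:2]-[.5230,.0615]))/N[2]
E
python3 - <<'E'
from h import *
print(ring); tipgoal(.01)
E
```

```text
[0.5218     0.0648     0.03621293]
t 11.35 pos [0.4819 0.0646 0.1548] F [-0.4 -0.3 -0.6] w 0.269
shift cm [ 2.56 -0.58  0.05] | 2.62 turn rad [-0.006  0.01  -0.004] | 0.012
tip [0.5094 0.0604 0.0698] h 0.0356 lat mm [-0.38 -5.98  0.15] ang 0.011
```

Request:
arm_command(series=[[[0,0.01,0,0.8,-0.6,0,0],[0,0,0,0.8,0,0,0],[0,0,0,0.3,0,0,0],[0,0,0,0,0,0,0],[0,0,0,0,0,0,0]]])

```text
time: 11.85
tool_pos: [0.4898, 0.0702, 0.1369]
tcp_rot: [-2.572, 0.092, 1.801]
wrist_force: [0.5, 0.2, -0.6]
width: 0.273
```

```bash
python3 - <<'E'
from h import *
tipgoal(-.005)
for n in("scene","side"):
    p,d,K,E=cam(n); np.savez(n+"8.npz",p=p,d=d,K=K,E=E)
    s,r=rot(); t=s['tool_pos']+r.apply(TIP); Ei=np.linalg.inv(E)
    f=lambda q:(lambda c:(K@c/c[2])[:2])(Ei[:3,:3]@q+Ei[:3,3])
    print(n,"tip",f(t),"ring",f(ring))
    x,y=(265,160) if n=="scene" else (225,185)
    c=cv2.resize(p[y:y+50,x:x+60],None,fx=12,fy=12,interpolation=cv2.INTER_CUBIC)
    for q,col in((t,(0,0,255)),(ring,(0,255,0))):
        u=(f(q)-[x,y]+.5)*12; cv2.circle(c,tuple(int(k) for k in u),3,col,-1)
    cv2.imwrite(f"pics/{n}8.png",c)
E
```

```text
t 11.85 pos [0.4898 0.0702 0.1369] F [ 0.5  0.2 -0.6] w 0.273
shift cm [2.13 0.08 0.21] | 2.14 turn rad [-0.006 -0.004 -0.003] | 0.008
tip [0.5185 0.066  0.0523] h 0.0163 lat mm [2.21 0.48 0.77] ang 0.005
scene tip [290.86243142 186.40594426] ring [289.89092664 190.9045342 ]
side tip [248.03268094 211.56395469] ring [249.21167808 216.95396657]
```

View pics/scene8.png

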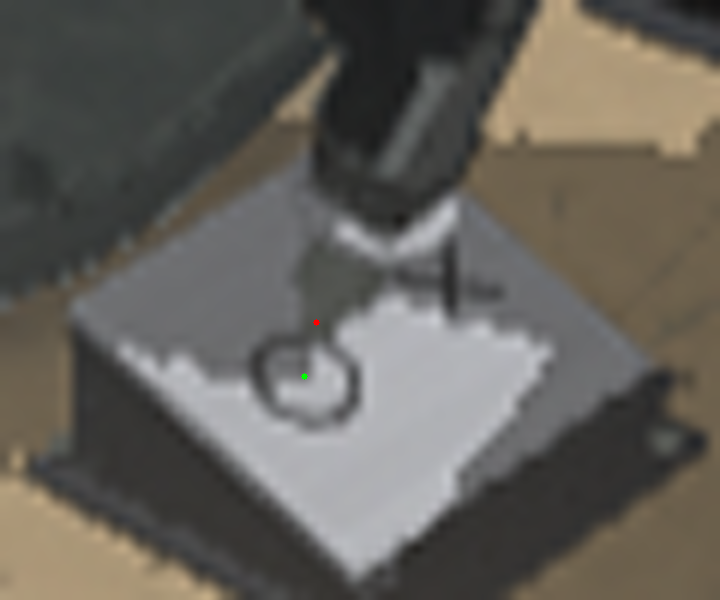

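View pics/side8.png

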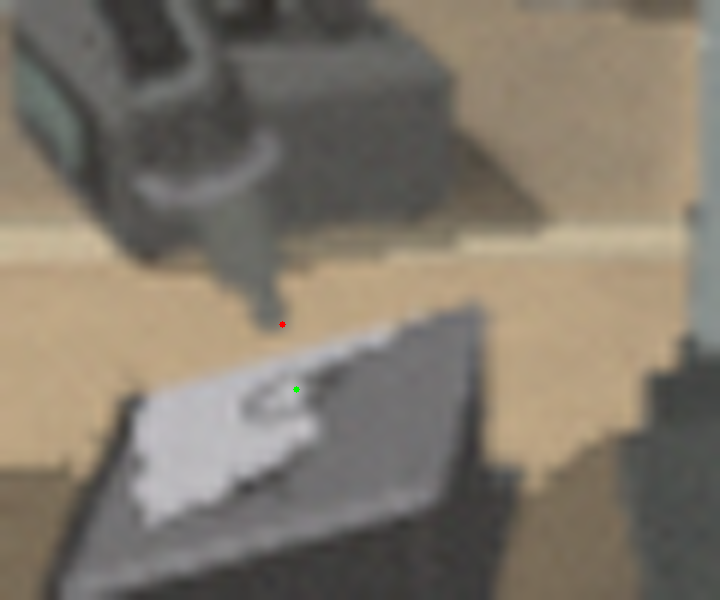

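```bash
python3 - <<'E'
from h import *
s,r=rot(); print(s['time'])
for n in("scene","side"):
    z=np.load(n+"8.npz"); p,K,E=z['p'],z['K'],z['E']; Ei=np.linalg.inv(E)
    f=lambda q:(lambda c:(K@c/c[2])[:2])(Ei[:3,:3]@q+Ei[:3,3])
    x,y=(265,160) if n=="scene" else (225,185); k=12
    c=cv2.resize(p[y:y+50,x:x+60],None,fx=k,fy=k,interpolation=cv2.INTER_CUBIC)
    th=np.linspace(0,2*np.pi,40)
    def circ(xx,rad,col,base=None):
        P=[s['tool_pos']+r.apply([xx,rad*np.cos(a),TIP[2]+rad*np.sin(a)]) for a in th]
        cv2.polylines(c,[np.array([(f(q)-[x,y]+.5)*k for q in P]).astype(int)],True,col,1)
    X=TIP[0]
    circ(X,.004,(0,0,255));circ(X-.014,.009,(0,255,255));circ(X-.04,.017,(255,0,0))
    ex=np.cross([0,1,0],N);ex/=np.linalg.norm(ex);ey=np.cross(N,ex)
    for rad in(.01,.0125):
        P=[ring+rad*(np.cos(a)*ex+np.sin(a)*ey) for a in th]
        cv2.polylines(c,[np.array([(f(q)-[x,y]+.5)*k for q in P]).astype(int)],True,(0,255,0),1)
    cv2.imwrite(f"pics/{n}9.png",c)
E
```

```text
11.95
```

View pics/scene9.png

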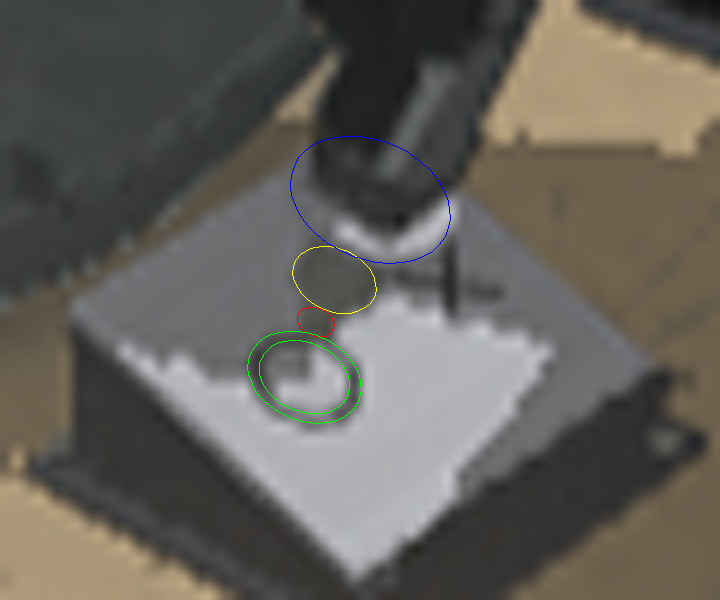

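View pics/side9.png

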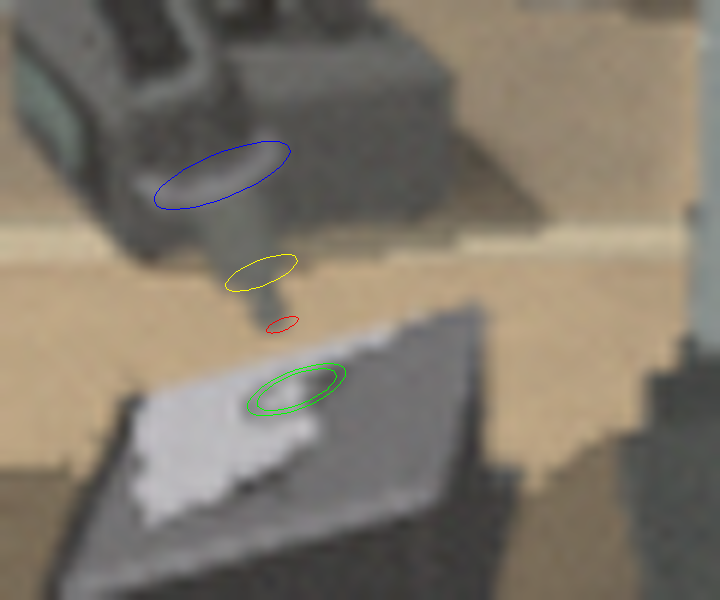

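The scene overlay fits both ring and probe. In the side view the probe sits 2–3 mm toward −x of my model. I'll shift the tip model by 1.5 mm and approach.

```bash
echo 'TIP=np.array([.0894,0,.0034])' >> h.py; python3 - <<'E'
from h import *
tipgoal(.003)
E
```

```text
t 11.95 pos [0.4899 0.0702 0.1371] F [-0.3 -0.3 -1.9] w 0.276
shift cm [1.35 0.08 0.07] | 1.35 turn rad [-0.006 -0.004 -0.003] | 0.008
tip [0.5172 0.066  0.052 ] h 0.0165 lat mm [0.98 0.51 0.33] ang 0.005
```

Request:
arm_command(series=[[[0,0,0,0.5,0.1,0.1,0],[0,0,0,0.5,0,0,0],[0,0,0,0,0,0,0],[0,0,0,0,0,0,0]]])

```text
time: 12.35
tool_pos: [0.4928, 0.0685, 0.127]
tcp_rot: [-2.573, 0.093, 1.799]
wrist_force: [0.4, 0.4, -1.4]
width: 0.275
```

```bash
python3 - <<'E'
from h import *
tipgoal(-.005)
E
```

```text
t 12.35 pos [0.4928 0.0685 0.127 ] F [ 0.4  0.4 -1.4] w 0.275
shift cm [ 1.09 -0.04 -0.  ] | 1.09 turn rad [-0.006 -0.005 -0.003] | 0.009
tip [0.5201 0.0644 0.0419] h 0.0059 lat mm [ 0.32 -0.69  0.15] ang 0.006
```

Tip height is about 6 mm and laterally well centred. I'll move in with small steps.

Request:
arm_command(series=[[[0,0,0,0.4,-0.05,0,0],[0,0,0,0.3,0,0,0],[0,0,0,0,0,0,0],[0,0,0,0,0,0,0]]])

```text
time: 12.75
tool_pos: [0.4957, 0.0687, 0.1203]
tcp_rot: [-2.573, 0.093, 1.799]
wrist_force: [-0.7, -0.4, 1.1]
width: 0.274
```

```bash
python3 - <<'E'
from h import *
tipgoal(-.005)
a=[];
for i in range(1): s,r=rot(); print("along N",s['wrist_force']@N)
E
```

```text
t 12.75 pos [0.4957 0.0687 0.1203] F [-0.7 -0.4  1.1] w 0.274
shift cm [0.36 0.01 0.05] | 0.36 turn rad [-0.007 -0.005 -0.003] | 0.009
tip [0.5232 0.0646 0.0352] h -0.0014 lat mm [ 0.89 -0.15  0.33] ang 0.006
along N 1.2296262833996099
```

Request:
arm_command(series=[[[0,0,0,0.2,0,0.05,0],[0,0,0,0.1,0,0,0],[0,0,0,0,0,0,0],[0,0,0,0,0,0,0]]])

```text
time: 13.15
tool_pos: [0.4966, 0.0686, 0.1177]
tcp_rot: [-2.574, 0.093, 1.798]
wrist_force: [-1.7, -0.0, 1.3]
width: 0.271
```

```bash
python3 - <<'E'
from h import *
tipgoal(-.005)
a=[]
for n in("scene","side","wrist","scene","side","wrist"):
    s,r=rot(); a.append(s['wrist_force']@N)
    p,d,K,E=cam(n); np.savez(n+"10.npz",p=p,d=d,K=K,E=E)
    if len(a)>3: continue
    x,y=(265,150) if n=="scene" else (225,180)
    c=p if n=="wrist" else cv2.resize(p[y:y+50,x:x+60],None,fx=12,fy=12,interpolation=cv2.INTER_CUBIC)
    cv2.imwrite(f"pics/{n}10.png",c)
print(np.round(a,2),np.mean(a))
s,r=rot(); print(s['time'],s['tool_pos'],s['joint_vel'].round(4))
E
```

```text
t 13.15 pos [0.4966 0.0686 0.1177] F [-1.7 -0.   1.3] w 0.271
shift cm [0.09 0.01 0.04] | 0.1 turn rad [-0.007 -0.006 -0.003] | 0.009
tip [0.5241 0.0645 0.0327] h -0.0041 lat mm [ 0.89 -0.16  0.33] ang 0.007
[1.81 1.64 2.72 1.9  2.01 1.83] 1.9850010221958432
13.45 [0.49663033 0.06866967 0.11771816] [ 0.0014  0.0001 -0.0001 -0.0015 -0.001   0.0005]
```

View pics/scene10.png

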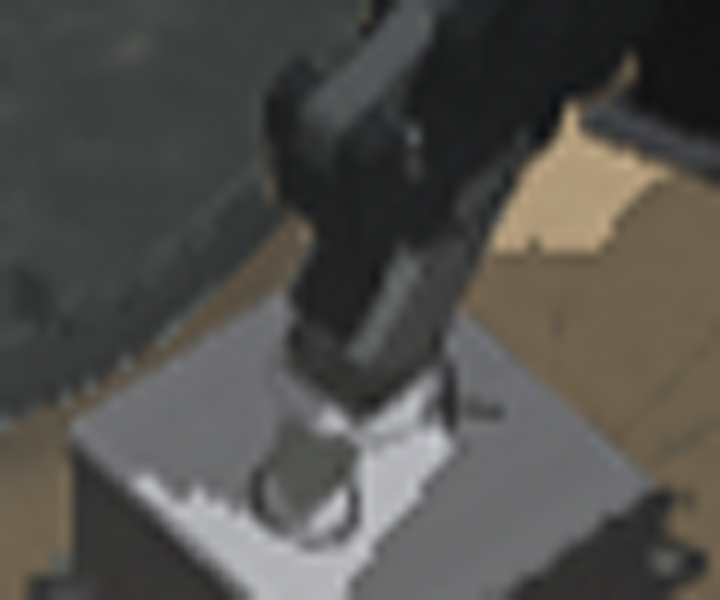

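View pics/side10.png

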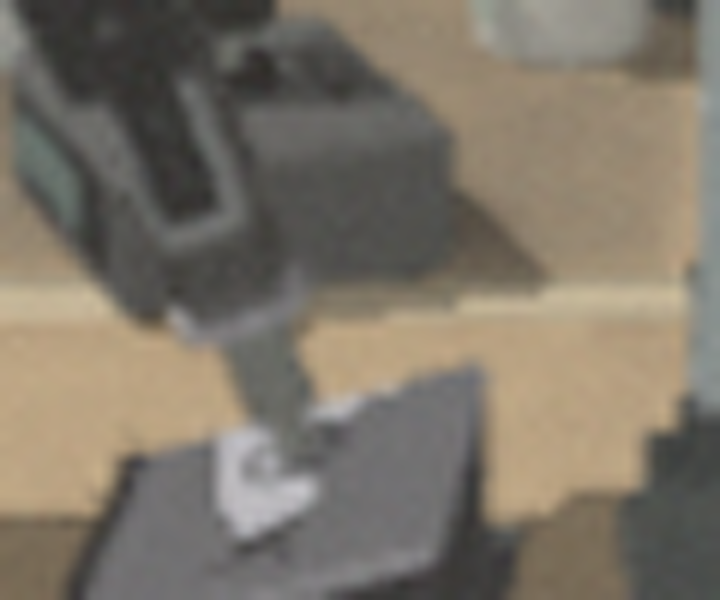

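View pics/wrist10.png

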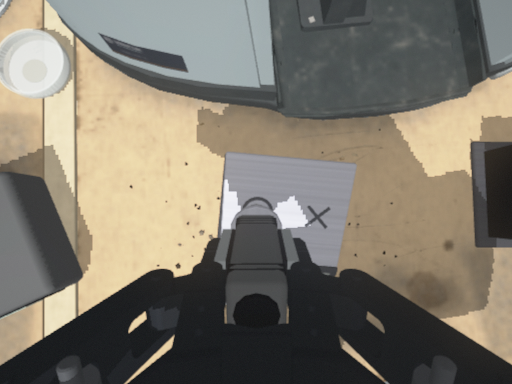

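```bash
python3 - <<'E'
from h import *
s,r=rot()
for n in("scene","side"):
    z=np.load(n+"10.npz"); p,K,E=z['p'],z['K'],z['E']; Ei=np.linalg.inv(E)
    f=lambda q:(lambda c:(K@c/c[2])[:2])(Ei[:3,:3]@q+Ei[:3,3])
    x,y=(275,165) if n=="scene" else (233,195); k=18
    c=cv2.resize(p[y:y+32,x:x+40],None,fx=k,fy=k,interpolation=cv2.INTER_CUBIC)
    th=np.linspace(0,2*np.pi,40)
    def circ(xx,rad,col):
        P=[s['tool_pos']+r.apply([xx,rad*np.cos(a),TIP[2]+rad*np.sin(a)]) for a in th]
        cv2.polylines(c,[np.array([(f(q)-[x,y]+.5)*k for q in P]).astype(int)],True,col,1)
    X=TIP[0]
    circ(X-.0041,.004,(0,0,255));circ(X-.014,.009,(0,255,255));circ(X-.04,.017,(255,0,0))
    ex=np.cross([0,1,0],N);ex/=np.linalg.norm(ex);ey=np.cross(N,ex)
    for rad in(.01,.0125):
        P=[ring+rad*(np.cos(a)*ex+np.sin(a)*ey) for a in th]
        cv2.polylines(c,[np.array([(f(q)-[x,y]+.5)*k for q in P]).astype(int)],True,(0,255,0),1)
    o=cv2.resize(p[y:y+32,x:x+40],None,fx=k,fy=k,interpolation=cv2.INTER_CUBIC)
    cv2.imwrite(f"pics/{n}11.png",c)
E
```

```text
(no output)
```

View pics/scene11.png

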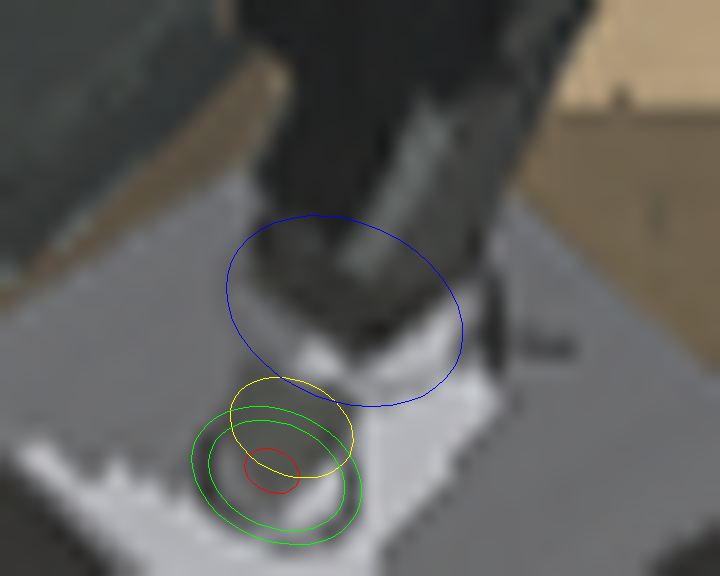

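View pics/side11.png

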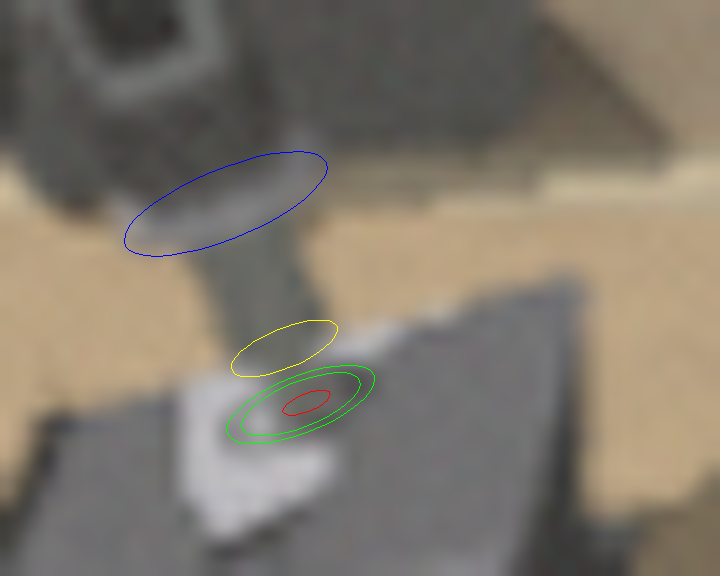

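```bash
python3 - <<'E'
from h import *
s,r=rot(); print(s['time'],s['wrist_force']@N,s['width'])
bot.finish_job()
E
```

```text
13.45 1.6329243202795205 0.2719842325653294
the job is handed in; nothing more can be done
```

I carried out every step and handed the job in at 13.45 s, still holding the probe on the ring. No verdict is reported.

- **Gauge:** I pressed the plunger with shut fingers until it would go no further (TCP at 0.087 m, 15–20 N). A camera check after letting go showed the head back up.
- **Probe:** I gripped it at 60 N, with the opening reading about 23 mm on the 24 mm grip. I lifted it about 115 mm straight up, clear of the stand, then tilted it to the panel's 20 degree slope.
- **Last checks:**
  - **Push:** the spring tip is in about 4.1 mm by position and about 4.5 mm by force. The force on the panel is about 3.4 N, though the wrist reading is noisy.
  - **Alignment:** the axis is about 0.01 rad from the face normal.
  - **Position:** the tip is about 1 mm from my estimate of the ring centre, and in the scene view it sits inside the ring.
- **Disagreement:** before touching down, the side camera put the probe 2–3 mm toward −x of where I had modelled it. I corrected by 1.5 mm, and a small offset remained in the side view, still within the 6.5 mm limit.
- **Vial, dish and bead pot:** no move went near them. I did not measure their positions again at the end.

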